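# Put the router kit in its tray and stow it under the bench shelf

## Robot

A 6-joint arm with a two-finger parallel gripper is mounted at the origin on the work surface. World frame = base frame: x ahead of the robot, y to its left, z up, the work surface at z = 0. Lengths are in m, angles in degrees, forces in N, time in s.
With the tool pointing down it reaches from about 0.3 to 0.775 m from the base axis. Payload 14.6 kg.
Tool frame: the origin (TCP) lies at the very end of the fingers, on their centre line; the grasp point (between the pads) lies 19 mm behind it; z points along the fingers, y is the line along which they close (so a half turn about z gives the same grasp; the last joint's range is limited). The gripper opens to 85 mm and grips with 20 to 120 N. Pads are 22 mm wide; open, the fingers measure 114 mm over their backs; the gripper's body (76 mm by 85 mm) begins 54 mm behind the grasp point. The pads swing forward as they close: fully open they stand 13 mm farther back than shut.
Start: joints at [-68.56, 17.183, 87.147, -0, 75.671, -3.816], TCP at [0.235, -0.497, 0.231] pointing down, gripper open.
Joint ranges: [-173.82, 173.82], [-45.26, 126.66], [13.44, 144.39], [-59.66, 239.66], [0, 175.72], [-146.38, 146.38]. Speed limits (degrees/s): [127.2, 127.2, 147.25, 180, 180, 180].

## Interface

Orientations are given as a 3x3 rotation matrix whose columns are the frame's x, y, z axes.
In Python, from plant import robot, get_image, job gives the robot as it stands.
- The arm moves only by the tool jog_arm, never from a script. Its argument "motion" is a list of rows, each a list of 7 numbers: the turn, a rotation vector about the world's x, y, z in rad, then the shift along the world's x, y, z in cm, then the gripper command: -1 is fully open, 1 is shut, values between are in proportion. In form: [[ax, ay, az, dx, dy, dz, grip], ...]. A call has 1 to 20 rows; each row is the pose to reach, as a shift and turn from the pose commanded when the call began; what a row does not reach only later rows make up. A row lasts 1/10 s, in which the tool goes at most 50 mm and 8.59 degrees, less where a joint would pass 70% of its speed; a pose out of reach is approached as far as the arm can. A call with a gripper value outside its range is refused whole. The fingers move at their own pace and stop on an object; "force" is the grip in N (left out, the last holds). Time passes only in rows, so rows that repeat a pose let the fingers close. It gives the time, the measured TCP pose, the force, the opening and the grip force at its end, in the units of the state.
- robot.get_state(): the state, without advancing time (a new reading comes with each control period).
- get_image(name): name is "scene" or "side" or "wrist"; returns a dict with "frame" (400x640x3 uint8, blue, green, red), "camera_matrix" (3x3 intrinsics, pixels), "view" (4x4, takes a point from world to camera coordinates); the wrist camera has in their place "hand_eye" (4x4, takes a point from camera to tool coordinates, whose origin is the TCP and whose axes are the flange's). Camera axes: x right, y down, z forward; pixel columns grow to the right and rows downward; lengths in m; the calibration is good to about 2 mm. A picture is of the moment at which its call begins: read the wrist's pose just before it. There is no depth.
- job.finish_job(): hands the job in; it is judged then, once.
The state is a dict: "time": time; "joint_pos": joint angles; "qvel": joint speeds; "effort": joint torques, N m; "tcp_pos": TCP position; "tcp_rot": TCP orientation; "force": force on the tool from outside, world axes, zero at the start; "ft_torque": the same for the moment, N m; "gripper_width": finger opening in m; "gripper_force": force on a finger pad.
Only numpy, scipy, OpenCV 4.12 (cv2) and the standard library are available. Lean on these libraries where they do the work, as an engineer would, in place of code of your own. Each camera call takes 0.05 s, during which the arm holds its last target. There are 200 camera calls.

## Task

Clear up after routing: with the tray out in front of the low shelf, put the open-ended spanner in its long bay, the collared guide bush (collar up) in the square bay nearest the shelf and the four-lobed knob (brass dot up) in the square bay by the handle, each lying flat. Then slide the loaded tray under the low shelf, all the way back to the stop, so that only its handle sticks out, and let go. Leave the plain flat bar, the flat washer, the smooth round knob and the two little offcuts where they lie: they are not part of the kit.

Things in the scene. Friction and masses are not known exactly. Their poses are not given: they have to be found in the camera images.
- spanner_mid (a point): Open-ended spanner, bare steel, loose, lying flat: 120 mm long, 8 thick. Point: its centre, 4 above its underside. x runs along it towards the forked jaw, z up. Shank 14 wide: grip it across y at the point. Jaw end 34 wide over the last 35; other end rounded, 18 wide. Goes in the long bay, either way round.
- bush_mid (a point): Guide bush, bare steel, loose, flange down: round flange 54 mm across, 4 thick; on it a round tube collar 30 outside, 22 inside, rising 18 (22 high in all). Grip it on the collar. Point: on its axis, 11 above its underside; z up through the collar. Goes in the far square bay, collar up.
- star_mid (a point): Four-lobed knob, black plastic, brass dot on top, loose, standing: 28 mm high, 42 across opposite lobes. Lobes are upright rounds of radius 7 centred 14 out along its +x, +y, -x, -y axes; gripped at 45 degrees to these it is 34 wide. Point: its centre, 14 above its underside; z up. Goes in the near square bay.
- bar_mid (a point): LOOK-ALIKE of the spanner, leave it: plain straight steel bar 120 x 18 x 8 mm with three dark holes, no jaw, loose on the bench. The point is its centre; x along it.
- washer_mid (a point): LOOK-ALIKE of the guide bush, leave it: flat steel ring 54 mm outside, 24 hole, 6 thick, no collar, loose on the bench. The point is its centre.
- round_mid (a point): LOOK-ALIKE of the lobed knob, leave it: smooth round black knob 42 mm diameter, 28 high, with brass dot, loose on the bench. The point is its centre.
- offcut_a_mid (a point): Small loose pale wood offcut 20 x 14 x 12 mm, lying among the things: leave it. The point is its centre.
- offcut_b_mid (a point): Small loose plywood offcut 20 x 14 x 12 mm, lying among the things: leave it. The point is its centre.
- tray_mid (a point): Loose wood tray 168 x 184 mm, 22 high; floor 6, outer walls 8, dividers 6 thick; 0.4-0.75 kg. Point: its middle, 11 above bench; x from handle to shelf, y left. Bays (inside x by y; centre): long 152x70 (0,-49); far, by the shelf 73x92 (39.5,38); near, by the handle 73x92 (-39.5,38). Handle: dark upright fin, y 0, 16 thick, x -84 to -124, top 48 above bench; grip across y at x -106, 33 up.
- shelf: Fixed low plywood shelf. Origin: middle of its front edge at bench level; x into the opening, y left. Opening 264 mm wide, 50 high; board top at 68, 200 deep, 300 wide; stock to 70 tall on it from 110 behind the edge. Stop across the back at x 170: tray home there has its point at x 86 and front wall flush with the edge, handle out. At the start it is at x -119 to -139, turned up to 0.08 rad.
There are look-alikes about, which are no part of the job. Of the things shaped like the part that bears bush_mid, the bare steel one is meant.

How it is judged (in metres and radians):
On the way:
1. spanner, guide bush and lobed knob each lie in their bays while the tray is still wholly in front of the shelf (x of spanner_mid in the frame of tray_mid between -0.022 and 0.022 m and y of spanner_mid in the frame of tray_mid between -0.073 and -0.025 m and z of spanner_mid in the frame of tray_mid between -0.006 and 0.004 m and x of bush_mid in the frame of tray_mid between 0.0255 and 0.0535 m and y of bush_mid in the frame of tray_mid between 0.014 and 0.062 m and z of bush_mid in the frame of tray_mid between 0.001 and 0.011 m and angle between each of bush_mid, star_mid's own z axis and vertical below 0.2 rad and x of star_mid in the frame of tray_mid between -0.0595 and -0.0195 m and y of star_mid in the frame of tray_mid between 0.008 and 0.068 m and z of star_mid in the frame of tray_mid between 0.004 and 0.014 m and x of tray_mid in the frame of shelf below -0.086 m), for 0.2 s.
At the end, for the whole second after the job is handed in: Spanner, guide bush (collar up) and lobed knob (upright) each in its bay on the tray floor; tray flat under the shelf within 12 mm of its stop; look-alikes and offcuts within 25 mm of their starts; all released and at rest (x of spanner_mid in the frame of tray_mid between -0.022 and 0.022 m and y of spanner_mid in the frame of tray_mid between -0.073 and -0.025 m and z of spanner_mid in the frame of tray_mid between -0.006 and 0.004 m and x of bush_mid in the frame of tray_mid between 0.0255 and 0.0535 m and y of bush_mid in the frame of tray_mid between 0.014 and 0.062 m and z of bush_mid in the frame of tray_mid between 0.001 and 0.011 m and angle between each of bush_mid, star_mid's own z axis and vertical below 0.2 rad and x of star_mid in the frame of tray_mid between -0.0595 and -0.0195 m and y of star_mid in the frame of tray_mid between 0.008 and 0.068 m and z of star_mid in the frame of tray_mid between 0.004 and 0.014 m and linear speed of each of spanner, bush, star, tray below 0.02 m/s and contact force between the fingers and spanner below 0.3 N and contact force between the fingers and bush below 0.3 N and contact force between the fingers and star below 0.3 N and contact force between the fingers and tray below 0.3 N and x of tray_mid in the frame of shelf above 0.074 m and height (world z) of tray_mid below 0.016 m and angle between tray_mid's own z axis and vertical below 0.06 rad and y of tray_mid in the frame of shelf between -0.05 and 0.05 m and distance of each of bar_mid, washer_mid, round_mid, offcut_a_mid, offcut_b_mid from where it was at the start of the episode below 0.025 m); the robot touches nothing.
It fails at once if a look-alike or an offcut is moved by more than 25 mm (distance of any of bar_mid, washer_mid, round_mid, offcut_a_mid, offcut_b_mid from where it was at the start of the episode above 0.025 m).
It also fails if it takes over 120 s, if anything falls off the work surface, if the arm or the gripper's body presses on something with over 40 N, if the wrist force passes 120 N, or if a joint passes its speed limit or range.

## Working session

There is one attempt and no reset: what is moved stays moved. The work goes in short steps, Python scripts to look and compute and a tool call to move; the robot and the scene stay as the last step left them, time stands still between calls to the robot, and variables do not carry over. Pictures are saved under pics/ and viewed, at most 14 in all, crops included, and the job is handed in when it is done.

Besides the shell and the picture viewer there is one more tool, called in YAML: its name, and indented under it one key for each argument. jog_arm: Moves the arm, as the interface text tells. Its arguments: {"type":"object","properties":{"motion":{"type":"array","items":{"type":"array","items":{"type":"number"}}},"force":{"type":"number"}},"required":["motion"]}

```bash
mkdir -p pics; cat > h.py <<'E'
import numpy as np, cv2
from plant import robot, get_image, job
def snap(n,f):
    s=robot.get_state(); d=get_image(n); cv2.imwrite('pics/'+f,d['frame'])
    if n=='wrist':
        T=np.eye(4); T[:3,:3]=np.array(s['tcp_rot']); T[:3,3]=s['tcp_pos']
        d['view']=np.linalg.inv(T@np.array(d['hand_eye']))
    np.savez('pics/'+f[:-4]+'.npz',K=d['camera_matrix'],V=d['view']); return d
def pix2w(f,uv,z):
    d=np.load('pics/'+f+'.npz'); K,V=d['K'],d['V']; R,t=V[:3,:3],V[:3,3]
    c=-R.T@t; out=[]
    for (u,v),zz in zip(uv,np.broadcast_to(z,len(uv))):
        r=R.T@np.linalg.solve(K,[u,v,1]); out.append(c+r*(zz-c[2])/r[2])
    return np.array(out)
def w2pix(f,P):
    d=np.load('pics/'+f+'.npz'); q=(d['V'][:3,:3]@np.array(P).T).T+d['V'][:3,3]; q=(d['K']@q.T).T
    return q[:,:2]/q[:,2:]
E
python3 - <<'E'
from h import *
for n in ('scene','side','wrist'): snap(n,n+'0.png')
s=robot.get_state(); print(s['time'],s['tcp_pos'],np.round(s['tcp_rot'],3))
for n in ('scene','side','wrist'):
    V=np.load(f'pics/{n}0.npz')['V']; print(n,np.round(-V[:3,:3].T@V[:3,3],3),np.round(V[2,:3],2))
E
```

```text
0.15 [ 0.23460761 -0.49727351  0.230865  ] [[ 0.904  0.427 -0.   ]
 [ 0.427 -0.904  0.001]
 [ 0.    -0.001 -1.   ]]
scene [ 0.879 -0.661  1.108] [-0.27  0.47 -0.84]
side [ 0.401 -0.597  0.736] [ 0.19  0.58 -0.8 ]
wrist [ 0.299 -0.468  0.373] [-0.25 -0.12 -0.96]
```

View pics/scene0.png

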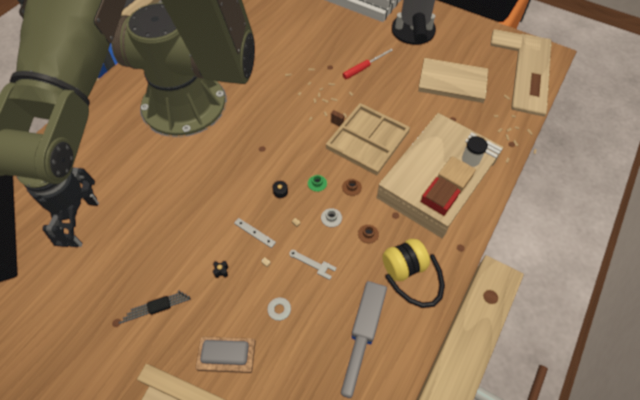

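View pics/side0.png

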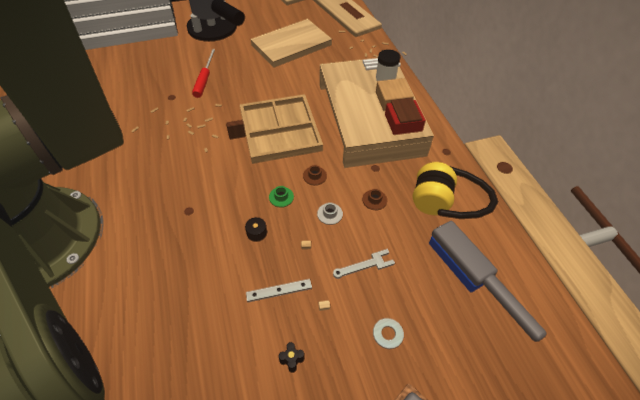

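The views show: star knob at side (291,356), spanner (337,273)-(390,258), steel bush (330,212), tray around (280,127), shelf front edge (322,85)-(345,160). The green and brown bushes are decoys. I'll zoom in for precision.

```bash
python3 - <<'E'
import cv2
a=cv2.imread('pics/side0.png')
cv2.imwrite('pics/c1.png',cv2.resize(a[60:180,220:440],None,fx=3.6,fy=3.6,interpolation=cv2.INTER_CUBIC))
cv2.imwrite('pics/c2.png',cv2.resize(a[190:375,230:415],None,fx=3.2,fy=3.2,interpolation=cv2.INTER_CUBIC))
E
```

```text
(no output)
```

View pics/c1.png

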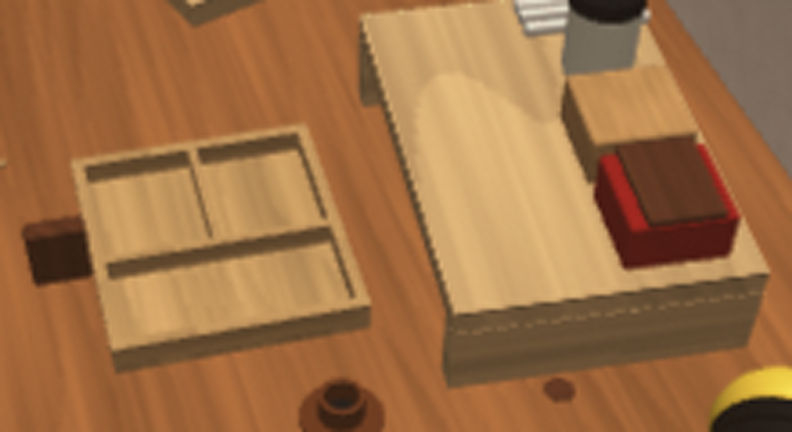

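View pics/c2.png

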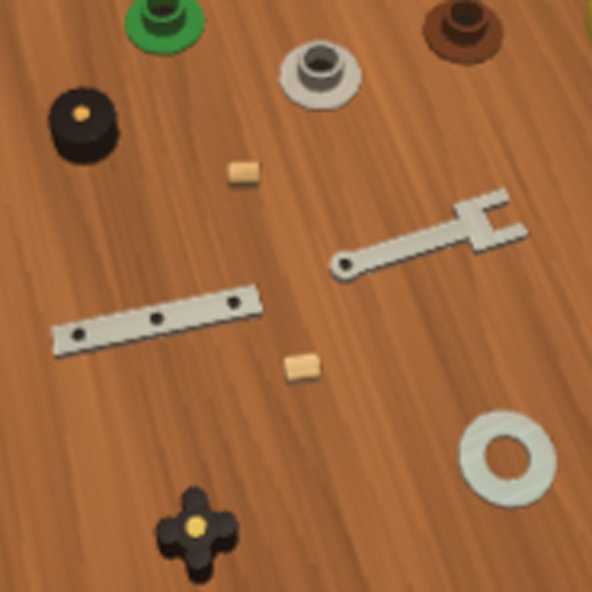

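```bash
cat > m.py <<'E'
from h import *
A=lambda p:np.array(p)/3.6+[220,60]
B=lambda p:np.array(p)/3.2+[230,190]
np.set_printoptions(precision=4,suppress=True)
t=pix2w('side0',A([(74,161),(304,125),(370,308),(113,352)]),.022); print('tray',t,t.mean(0),
 'yaw',[np.degrees(np.arctan2(v[1],v[0])) for v in ((t[1]-t[0]),(t[2]-t[3]))], np.linalg.norm(t-np.roll(t,1,0),axis=1))
s=pix2w('side0',A([(362,16),(452,315)]),.068); d=s[0]-s[1]; print('shelf',s,s.mean(0),'yaw',np.degrees(np.arctan2(-d[0],d[1])),np.linalg.norm(d))
p=pix2w('side0',B([(343,263),(332,268),(507,194),(526,232)]),.008); print('spanner',p); j=(p[2]+p[3])/2;v=j-p[0]; print(np.degrees(np.arctan2(v[1],v[0])),np.linalg.norm(j-p[1]), (j+p[1])/2)
print('bush',pix2w('side0',B([(321,60)]),.022))
q=pix2w('side0',B([(196,527),(194,497),(226,523),(201,560),(167,531)]),.028); print('star',q,[np.degrees(np.arctan2(*(x-q[0])[1::-1])) for x in q[1:]])
print('others',pix2w('side0',B([(83,112),(156,316),(244,170),(302,365),(507,457)]),[.028,.008,.012,.012,.006]))
E
python3 m.py
```

```text
tray [[0.465  0.2533 0.022 ]
 [0.6286 0.2454 0.022 ]
 [0.6198 0.0603 0.022 ]
 [0.4547 0.0697 0.022 ]] [0.5421 0.1572 0.022 ] yaw [np.float64(-2.7877475127416464), np.float64(-3.235447095204547)] [0.184  0.1638 0.1853 0.1654]
shelf [[ 0.6863  0.2942  0.068 ]
 [ 0.651  -0.0015  0.068 ]] [0.6687 0.1463 0.068 ] yaw -6.795851965649173 0.2977436484885932
spanner [[ 0.5515 -0.2498  0.008 ]
 [ 0.5443 -0.251   0.008 ]
 [ 0.6623 -0.2344  0.008 ]
 [ 0.6631 -0.262   0.008 ]]
0.7953465640380303 0.11850406454358954 [ 0.6035 -0.2496  0.008 ]
bush [[ 0.5811 -0.1154  0.022 ]]
star [[ 0.4288 -0.3784  0.028 ]
 [ 0.4317 -0.3635  0.028 ]
 [ 0.4439 -0.3809  0.028 ]
 [ 0.427  -0.3948  0.028 ]
 [ 0.4143 -0.3761  0.028 ]] [np.float64(79.03255220983928), np.float64(-9.467725468757754), np.float64(-96.12852050819274), np.float64(170.78907470941425)]
others [[ 0.4266 -0.1148  0.028 ]
 [ 0.4381 -0.2507  0.008 ]
 [ 0.5126 -0.1741  0.012 ]
 [ 0.5087 -0.3049  0.012 ]
 [ 0.5998 -0.3847  0.006 ]]
```

The zoomed crops gave consistent poses, and the tray and shelf sizes check out. I'll pick up the star knob first.

jog_arm:
  motion:
    - [0,0,0.187,5,3,-3,-1]
    - [0,0,0.187,10,6,-6,-1]
    - [0,0,0.187,15,9,-9,-1]
    - [0,0,0.187,19.4,11.9,-11,-1]
    - [0,0,0.187,19.4,11.9,-13,-1]
    - [0,0,0.187,19.4,11.9,-15,-1]
    - [0,0,0.187,19.4,11.9,-17,-1]
    - [0,0,0.187,19.4,11.9,-19,-1]
    - [0,0,0.187,19.4,11.9,-21,-1]
    - [0,0,0.187,19.4,11.9,-22.2,-1]
    - [0,0,0.187,19.4,11.9,-22.2,-1]
    - [0,0,0.187,19.4,11.9,-22.2,1]
    - [0,0,0.187,19.4,11.9,-22.2,1]
    - [0,0,0.187,19.4,11.9,-22.2,1]
    - [0,0,0.187,19.4,11.9,-22.2,1]
    - [0,0,0.187,19.4,11.9,-22.2,1]
    - [0,0,0.187,19.4,11.9,-22.2,1]
    - [0,0,0.187,19.4,11.9,-22.2,1]
    - [0,0,0.187,19.4,11.9,-22.2,1]
  force: 35

```text
time: 2.05
tcp_pos: [0.4289, -0.3787, 0.0102]
tcp_rot: [[0.809, 0.587, 0.001], [0.587, -0.809, -0.001], [0.0, 0.001, -1.0]]
force: [-1.5, 0.9, 5.8]
gripper_width: 0.0322
gripper_force: 34.4
```

jog_arm:
  motion:
    - [0,0,0,0,0,2,1]
    - [0,0,0,0,0,5,1]
    - [0,0,0,0,0,9,1]
    - [0,0,0,0,0,12,1]
    - [0,0,-0.1,1,4,13,1]
    - [0,0,-0.2,1.5,8,13,1]
    - [0,0,-0.3,2,12,13,1]
    - [0,0,-0.4,2.5,16,13,1]
    - [0,0,-0.5,3,20,13,1]
    - [0,0,-0.6,3.5,24,13,1]
    - [0,0,-0.68,4,28,13,1]
    - [0,0,-0.68,4.5,32,13,1]
    - [0,0,-0.68,5,36,13,1]
    - [0,0,-0.68,5.5,40,13,1]
    - [0,0,-0.68,6,44,13,1]
    - [0,0,-0.68,6.5,48,13,1]
    - [0,0,-0.68,7,52,13,1]
    - [0,0,-0.68,7.5,56,13,1]
    - [0,0,-0.68,7.5,57.6,13,1]
    - [0,0,-0.68,7.5,57.6,13,1]

```text
time: 4.05
tcp_pos: [0.5034, 0.1991, 0.1393]
tcp_rot: [[0.999, -0.05, 0.0], [-0.05, -0.999, 0.0], [0.0, -0.0, -1.0]]
force: [0.7, -0.7, -0.5]
gripper_width: 0.0325
gripper_force: 34.9
```

```bash
python3 - <<'E'
from h import *
d=snap('wrist','w1.png'); s=robot.get_state(); print(s['time'],s['tcp_pos'],s['gripper_width'],s['gripper_force'],s['joint_pos'])
print(w2pix('w1',[(0.5046,0.1972,.006),(.5835,.1931,.006),(.5395,.1083,.006),(.4547,.0697,.022),(.465,.2533,.022),(.6198,.0603,.022)]))
E
```

```text
4.1 [0.50340675 0.19776871 0.13923842] 0.03239748728800132 34.936610609292984 [ 1.75712250e+01  2.14148629e+01  9.44575263e+01 -8.51666360e-03
  6.41412690e+01  1.10485060e+02]
[[325.42848855 188.58516854]
 [325.71666957  85.56332053]
 [437.693712   139.43071608]
 [488.18522841 246.36716512]
 [257.61357293 245.06241046]
 [522.22604637  16.94838564]]
```

View pics/w1.png

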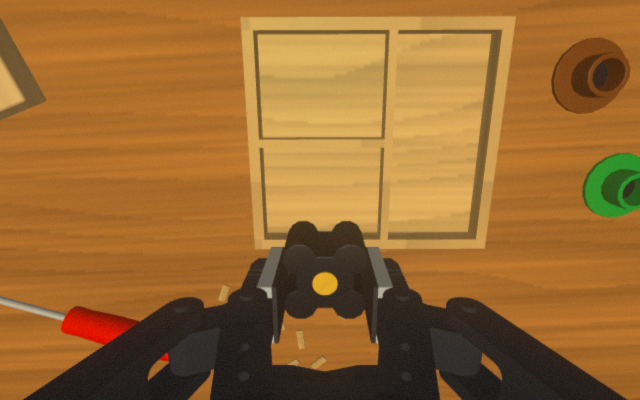

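The star is held squarely, and the predicted tray corners match the picture ((488,246) predicted, (485,248) seen). The near bay is centred at about (322,190). I'll place it now.

jog_arm:
  motion:
    - [0,0,0,0.1,0,-3,1]
    - [0,0,0,0.1,0,-6,1]
    - [0,0,0,0.1,0,-8,1]
    - [0,0,0,0.1,0,-9.5,1]
    - [0,0,0,0.1,0,-10.5,1]
    - [0,0,0,0.1,0,-11.3,1]
    - [0,0,0,0.1,0,-12,1]
    - [0,0,0,0.1,0,-12.2,1]
    - [0,0,0,0.1,0,-12.2,1]
    - [0,0,0,0.1,0,-12.2,-0.08]
    - [0,0,0,0.1,0,-12.2,-0.08]
    - [0,0,0,0.1,0,-12.2,-0.08]
    - [0,0,0,0.1,0,-12.2,-0.08]
    - [0,0,0,0.1,0,-11,-0.08]
    - [0,0,0,0.1,0,-9,-0.08]
    - [0,0,0,0.1,0,-6,-0.08]
    - [0,0,0,0.1,0,-3,-0.08]
    - [0,0,0,0.1,0,0,-1]

```text
time: 5.9
tcp_pos: [0.5046, 0.1975, 0.1415]
tcp_rot: [[0.999, -0.052, 0.001], [-0.052, -0.999, 0.0], [0.001, -0.0, -1.0]]
force: [0.7, -0.5, -0.8]
gripper_width: 0.0594
gripper_force: 0.0
```

```bash
python3 - <<'E'
from h import *
print(pix2w('side0',[(315,172),(375,195),(281,192)],.022)-pix2w('side0',[(330.3,208.8)],.022))
s=robot.get_state();print(s['tcp_pos'],s['time'])
E
```

```text
[[-1.45824533e-03  1.04117641e-01 -1.11022302e-16]
 [ 1.01322790e-01  7.00181422e-03 -1.11022302e-16]
 [-8.62601340e-02  7.14308572e-02  0.00000000e+00]]
[0.50456219 0.19754949 0.14147962] 5.9
```

jog_arm:
  motion:
    - [0,0,0,1,-4,0,-1]
    - [0,0,0,2,-8,0,-1]
    - [0,0,0,3,-12,0,-1]
    - [0,0,0,4,-16,0,-1]
    - [0,0,0,5,-20,0,-1]
    - [0,0,0,6,-24,0,-1]
    - [0,0,0,7,-28,0,-1]
    - [0,0,0,7.6,-31.3,0,-1]
    - [0,0,0,7.6,-31.3,-4,-1]
    - [0,0,0,7.6,-31.3,-8,-1]
    - [0,0,0,7.6,-31.3,-10.5,-1]
    - [0,0,0,7.6,-31.3,-12,-1]
    - [0,0,0,7.6,-31.3,-13,-1]
    - [0,0,0,7.6,-31.3,-13,-1]
    - [0,0,0,7.6,-31.3,-13,1]
    - [0,0,0,7.6,-31.3,-13,1]
    - [0,0,0,7.6,-31.3,-13,1]
    - [0,0,0,7.6,-31.3,-13,1]
    - [0,0,0,7.6,-31.3,-13,1]
    - [0,0,0,7.6,-31.3,-13,1]

```text
time: 7.9
tcp_pos: [0.581, -0.1155, 0.0102]
tcp_rot: [[0.999, -0.052, 0.001], [-0.052, -0.999, -0.0], [0.001, 0.0, -1.0]]
force: [-1.2, 0.8, 6.6]
gripper_width: 0.0279
gripper_force: 34.3
```

jog_arm:
  motion:
    - [0,0,0,0,0,2,1]
    - [0,0,0,0,0,5,1]
    - [0,0,0,0,0,9,1]
    - [0,0,0,0,4,9,1]
    - [0,0,0,0,8,9,1]
    - [0,0,0,0,12,9,1]
    - [0,0,0,0,16,9,1]
    - [0,0,0,0,20,9,1]
    - [0,0,0,0,24,9,1]
    - [0,0,0,0,28,9,1]
    - [0,0,0,0.2,30.9,9,1]
    - [0,0,0,0.2,30.9,9,1]
    - [0,0,0,0.2,30.9,9,1]

```text
time: 9.2
tcp_pos: [0.5824, 0.1939, 0.0991]
tcp_rot: [[0.999, -0.051, -0.0], [-0.051, -0.999, -0.0], [-0.0, 0.0, -1.0]]
force: [-0.1, -0.7, -1.4]
gripper_width: 0.0279
gripper_force: 34.9
```

```bash
python3 - <<'E'
from h import *
snap('wrist','w2.png'); snap('side','s2.png'); s=robot.get_state(); print(s['tcp_pos'],s['gripper_width'],s['force'])
a=cv2.imread('pics/s2.png'); cv2.imwrite('pics/c3.png',np.hstack([cv2.imread('pics/w2.png')[:,120:520],cv2.resize(a[60:180,220:340],(400,400),interpolation=cv2.INTER_CUBIC)]))
E
```

```text
[0.58265574 0.19273412 0.09925929] 0.028296626406027217 [-0.0161289   0.34880597 -1.55247898]
```

View pics/c3.png

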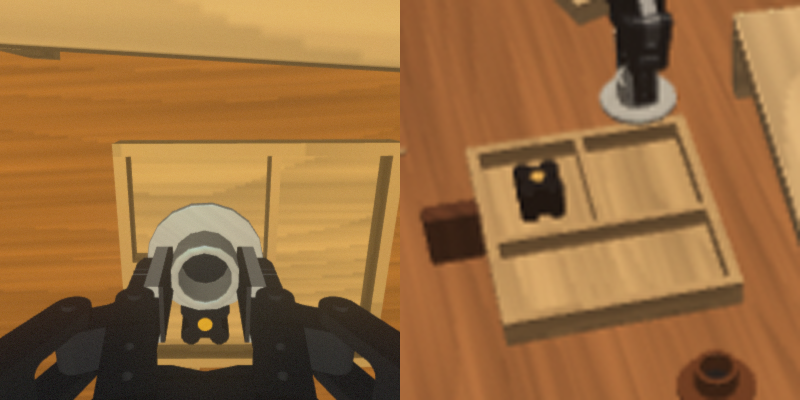

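Star stands upright in the near bay and the bush is held level above the far one.

jog_arm:
  motion:
    - [0,0,0,0,0,-2,1]
    - [0,0,0,0,0,-4,1]
    - [0,0,0,0,0,-6,1]
    - [0,0,0,0,0,-7,1]
    - [0,0,0,0,0,-7.8,1]
    - [0,0,0,0,0,-8.3,1]
    - [0,0,0,0,0,-8.3,1]
    - [0,0,0,0,0,-8.3,-0.08]
    - [0,0,0,0,0,-8.3,-0.08]
    - [0,0,0,0,0,-8.3,-0.08]
    - [0,0,0,0,0,-8.3,-0.08]
    - [0,0,0,0,0,-7,-0.08]
    - [0,0,0,0,0,-5,-0.08]
    - [0,0,0,0,0,-2,-0.08]
    - [0,0,0,0,0,0,-1]
    - [0,0,0,0,0,0,-1]

```text
time: 10.9
tcp_pos: [0.5841, 0.194, 0.1035]
tcp_rot: [[0.999, -0.052, 0.006], [-0.052, -0.999, 0.002], [0.006, -0.002, -1.0]]
force: [0.2, 0.0, 0.1]
gripper_width: 0.0733
gripper_force: 0.0
```

jog_arm:
  motion:
    - [0,0,0.066,0,-4,0,-1]
    - [0,0,0.066,0.2,-8,0,-1]
    - [0,0,0.066,0.4,-12,0,-1]
    - [0,0,0.066,0.6,-16,0,-1]
    - [0,0,0.066,0.8,-20,0,-1]
    - [0,0,0.066,1,-24,0,-1]
    - [0,0,0.066,1.2,-28,0,-1]
    - [0,0,0.066,1.5,-32,0,-1]
    - [0,0,0.066,1.8,-36,0,-1]
    - [0,0,0.066,2,-40,0,-1]
    - [0,0,0.066,2.1,-44.3,0,-1]
    - [0,0,0.066,2.1,-44.3,-3,-1]
    - [0,0,0.066,2.1,-44.3,-6,-1]
    - [0,0,0.066,2.1,-44.3,-8,-0.5]
    - [0,0,0.066,2.1,-44.3,-9,-0.2]
    - [0,0,0.066,2.1,-44.3,-9.4,0]
    - [0,0,0.066,2.1,-44.3,-9.6,0.2]
    - [0,0,0.066,2.1,-44.3,-9.6,0.2]
    - [0,0,0.066,2.1,-44.3,-9.6,0.2]
  force: 30

```text
time: 12.8
tcp_pos: [0.6041, -0.2496, 0.0043]
tcp_rot: [[1.0, 0.014, 0.001], [0.014, -1.0, -0.001], [0.001, 0.001, -1.0]]
force: [-0.7, 1.0, -0.5]
gripper_width: 0.034
gripper_force: 0.0
```

```bash
python3 - <<'E'
from h import *
snap('wrist','w3.png'); s=robot.get_state(); print(s['tcp_pos'],s['gripper_width'],s['force'])
E
```

```text
[ 0.60405912 -0.2495584   0.00422201] 0.034084033533641055 [ 0.39495664 -0.63542297  0.41806575]
```

View pics/w3.png

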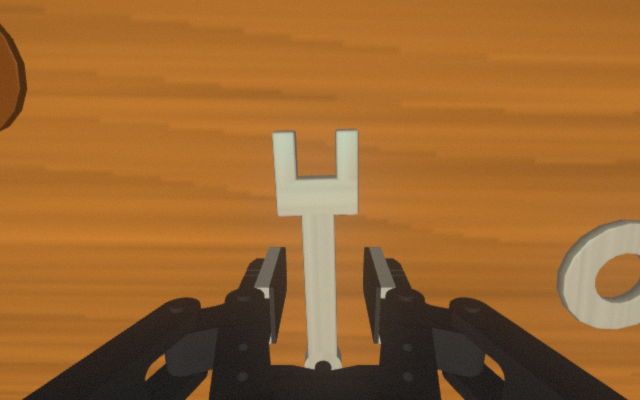

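Spanner shank (x≈320) is centred between the pads; the washer is clear. I'll close and carry it.

jog_arm:
  motion:
    - [0,0,0,0,0,0,1]
    - [0,0,0,0,0,0,1]
    - [0,0,0,0,0,0,1]
    - [0,0,0,0,0,0,1]
    - [0,0,0,0,0,0,1]
    - [0,0,0,0,0,1,1]
    - [0,0,0,0,0,4,1]
    - [0,0,0,0,0,8,1]
    - [0,0,0,-0.5,4,9,1]
    - [0,0,-0.03,-1,8,9,1]
    - [0,0,-0.06,-1.5,12,9,1]
    - [0,0,-0.066,-2.5,16,9,1]
    - [0,0,-0.066,-3.5,20,9,1]
    - [0,0,-0.066,-4,24,9,1]
    - [0,0,-0.066,-5,28,9,1]
    - [0,0,-0.066,-5.7,32,9,1]
    - [0,0,-0.066,-6.4,35.8,9,1]
    - [0,0,-0.066,-6.4,35.8,9,1]
    - [0,0,-0.066,-6.4,35.8,9,1]
  force: 45

```text
time: 14.75
tcp_pos: [0.5395, 0.1091, 0.0937]
tcp_rot: [[0.999, -0.051, 0.0], [-0.051, -0.999, -0.0], [0.0, 0.0, -1.0]]
force: [0.9, 0.1, -1.5]
gripper_width: 0.0116
gripper_force: 44.1
```

```bash
python3 - <<'E'
from h import *
snap('wrist','w4.png'); s=robot.get_state(); print(s['tcp_pos'],s['gripper_width'],s['force'])
E
```

```text
[0.53973073 0.10829813 0.09359123] 0.012325434485138216 [ 0.01405782  0.02793047 -1.79730084]
```

View pics/w4.png

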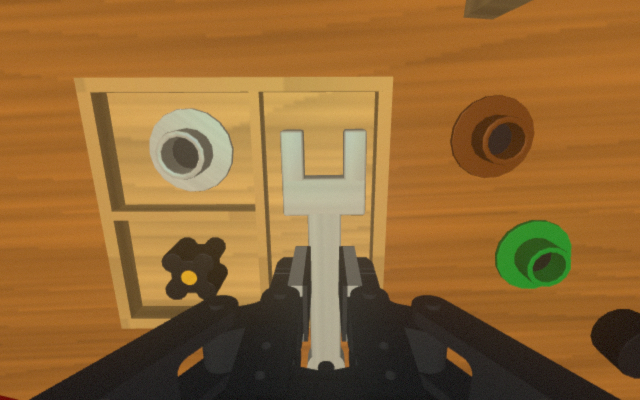

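Bush and star sit in their bays; the spanner is held level over the long bay. I'll lower and release it.

jog_arm:
  motion:
    - [0,0,0,0,0,-2,1]
    - [0,0,0,0,0,-4,1]
    - [0,0,0,0,0,-6,1]
    - [0,0,0,0,0,-7,1]
    - [0,0,0,0,0,-7.8,1]
    - [0,0,0,0,0,-8.2,1]
    - [0,0,0,0,0,-8.2,1]
    - [0,0,0,0,0,-8.2,0.35]
    - [0,0,0,0,0,-8.2,0.35]
    - [0,0,0,0,0,-8.2,0.35]
    - [0,0,0,0,0,-8.2,0.35]
    - [0,0,0,0,0,-7,0.35]
    - [0,0,0,0,0,-5,0.35]
    - [0,0,0,0,0,-2,0.35]
    - [0,0,0,0,0,0,0]
    - [0,0,0,-5,0,3,0]
    - [0,0,0,-10,3,3,0]
    - [0,0,0,-13,6,3,0]
    - [0,0,0,-13,6,3,0]
    - [0,0,0,-13,6,3,0]

```text
time: 16.8
tcp_pos: [0.4094, 0.1693, 0.1244]
tcp_rot: [[0.999, -0.05, 0.002], [-0.05, -0.999, 0.001], [0.002, -0.001, -1.0]]
force: [-0.5, -0.2, 0.5]
gripper_width: 0.0431
gripper_force: 0.0
```

```bash
python3 - <<'E'
from h import *
snap('wrist','w5.png'); s=robot.get_state(); print(s['tcp_pos'],s['gripper_width'],s['force'])
E
```

```text
[0.41016234 0.16874978 0.12412766] 0.042409432262145295 [ 1.5087831  -0.30497514  0.16997431]
```

View pics/w5.png

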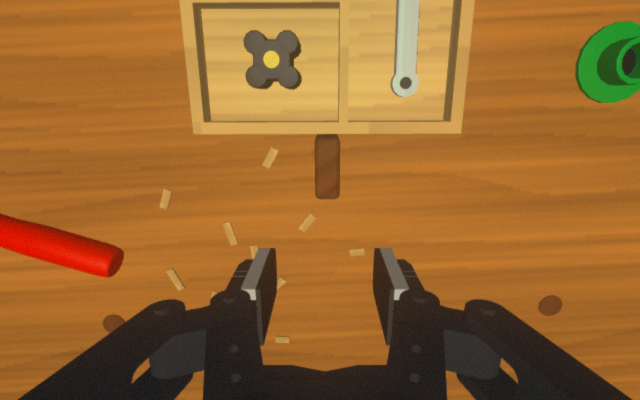

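All three are in the bays. The handle's top runs (327,138)–(327,198) and the tray's front rim corners are (193,132) and (462,133).

```bash
python3 - <<'E'
from h import *
print(pix2w('w5',[(327.5,138),(327.5,190)],.048)); c=pix2w('w5',[(193,132),(462,133)],.022); d=c[0]-c[1]
y=np.arctan2(-d[0],d[1]); m=c.mean(0); f=np.array([np.cos(y),np.sin(y),0]); print(c,np.linalg.norm(d),np.degrees(y),'tray',m+.084*f,'grip',m-.022*f)
ys=np.radians(-6.8); o=np.array([.6687,.1463]); g=o+[-.02*np.cos(ys),-.02*np.sin(ys)]; print('home grip',g)
E
```

```text
[[0.45698299 0.16405238 0.048     ]
 [0.42404665 0.16563505 0.048     ]]
[[0.46296755 0.25578818 0.022     ]
 [0.45301649 0.07179236 0.022     ]] 0.18426471473436765 -3.0957170476341287 tray [0.54186944 0.15925392 0.022     ] grip [0.43602412 0.16497836 0.022     ]
home grip [0.64884069 0.14866808]
```

jog_arm:
  motion:
    - [0,0,0,2.6,-0.4,0,0]
    - [0,0,0,2.6,-0.4,-3,0]
    - [0,0,0,2.6,-0.4,-6,0]
    - [0,0,0,2.6,-0.4,-8.5,0]
    - [0,0,0,2.6,-0.4,-10,0]
    - [0,0,0,2.6,-0.4,-10.6,0]
    - [0,0,0,2.6,-0.4,-10.6,0]
    - [0,0,0,2.6,-0.4,-10.6,1]
    - [0,0,0,2.6,-0.4,-10.6,1]
    - [0,0,0,2.6,-0.4,-10.6,1]
    - [0,0,0,2.6,-0.4,-10.6,1]
    - [0,0,0,2.6,-0.4,-10.6,1]
    - [0,0,0,2.6,-0.4,-10.6,1]
  force: 40

```text
time: 18.15
tcp_pos: [0.4364, 0.1648, 0.0183]
tcp_rot: [[0.999, -0.051, 0.002], [-0.051, -0.999, 0.0], [0.002, -0.0, -1.0]]
force: [-0.5, -0.4, 7.0]
gripper_width: 0.0152
gripper_force: 39.9
```

jog_arm:
  motion:
    - [0,0,0,0.3,0,0,1]
    - [0,0,-0.01,0.8,0,0,1]
    - [0,0,-0.02,1.6,-0.1,0,1]
    - [0,0,-0.03,2.6,-0.2,0,1]
    - [0,0,-0.04,3.6,-0.3,0,1]
    - [0,0,-0.05,4.6,-0.4,0,1]
    - [0,0,-0.06,5.6,-0.5,0,1]
    - [0,0,-0.065,6.6,-0.6,0,1]
    - [0,0,-0.065,7.6,-0.7,0,1]
    - [0,0,-0.065,8.6,-0.8,0,1]
    - [0,0,-0.065,9.6,-0.9,0,1]
    - [0,0,-0.065,10.6,-1,0,1]
    - [0,0,-0.065,11.6,-1.1,0,1]
    - [0,0,-0.065,12.6,-1.2,0,1]
    - [0,0,-0.065,13.6,-1.3,0,1]
    - [0,0,-0.065,14.6,-1.4,0,1]
    - [0,0,-0.065,15.4,-1.4,0,1]
    - [0,0,-0.065,16,-1.5,0,1]

```text
time: 19.95
tcp_pos: [0.5953, 0.15, 0.0183]
tcp_rot: [[0.993, -0.117, -0.002], [-0.117, -0.993, 0.0], [-0.002, -0.0, -1.0]]
force: [-14.0, 1.7, 13.1]
gripper_width: 0.0155
gripper_force: 39.6
```

jog_arm:
  motion:
    - [0,0,0,0.6,0,0,1]
    - [0,0,0,1.2,-0.1,0,1]
    - [0,0,0,1.8,-0.1,0,1]
    - [0,0,0,2.4,-0.1,0,1]
    - [0,0,0,3,-0.2,0,1]
    - [0,0,0,3.5,-0.2,0,1]
    - [0,0,0,4,-0.2,0,1]
    - [0,0,0,4.4,-0.2,0,1]
    - [0,0,0,4.7,-0.2,0,1]
    - [0,0,0,5,-0.2,0,1]
    - [0,0,0,5,-0.2,0,1]

```text
time: 21.05
tcp_pos: [0.6456, 0.1478, 0.0184]
tcp_rot: [[0.993, -0.117, -0.0], [-0.117, -0.993, 0.0], [-0.0, -0.0, -1.0]]
force: [-7.6, 1.0, 8.6]
gripper_width: 0.0155
gripper_force: 39.2
```

jog_arm:
  motion:
    - [0,0,0,0.1,0,0,1]
    - [0,0,0,0.2,0,0,1]
    - [0,0,0,0.3,0,0,1]
    - [0,0,0,0.4,0,0,1]
    - [0,0,0,0.4,0,0,1]

```text
time: 21.55
tcp_pos: [0.648, 0.1479, 0.0183]
tcp_rot: [[0.993, -0.117, -0.004], [-0.117, -0.993, -0.0], [-0.004, 0.001, -1.0]]
force: [-22.3, -0.8, 16.8]
gripper_width: 0.0152
gripper_force: 40.5
```

Resistance has risen, so the tray is at the stop. I'll let go, retreat and look.

jog_arm:
  motion:
    - [0,0,0,0.2,0,0,1]
    - [0,0,0,0.2,0,0,0]
    - [0,0,0,0.2,0,0,0]
    - [0,0,0,0.2,0,0,0]
    - [0,0,0,0.2,0,0,0]
    - [0,0,0,0.2,0,1,0]
    - [0,0,0,0,0,4,0]
    - [0,0,0,0,0,8,0]
    - [0,0,0,-4,0,11,0]
    - [0,0,0,-9,0,12,0]
    - [0,0,0,-14,0,12,0]
    - [0,0,0,-18,0,12,0]
    - [0,0,0,-18,0,12,0]
    - [0,0,0,-18,0,12,0]

```text
time: 22.95
tcp_pos: [0.4699, 0.1478, 0.1386]
tcp_rot: [[0.993, -0.117, 0.002], [-0.117, -0.993, 0.0], [0.002, -0.001, -1.0]]
force: [0.5, 0.4, -0.3]
gripper_width: 0.0427
gripper_force: 0.0
```

```bash
python3 - <<'E'
from h import *
snap('wrist','w6.png'); snap('side','s6.png'); s=robot.get_state(); print(s['tcp_pos'],s['force'])
a=cv2.imread('pics/s6.png'); cv2.imwrite('pics/c6.png',np.hstack([cv2.imread('pics/w6.png')[:,120:520],cv2.resize(a[50:250,240:440],(400,400),interpolation=cv2.INTER_CUBIC)]))
E
```

```text
[0.47076038 0.14765593 0.13794461] [ 0.37157657 -0.96511248 -0.30194231]
```

View pics/c6.png

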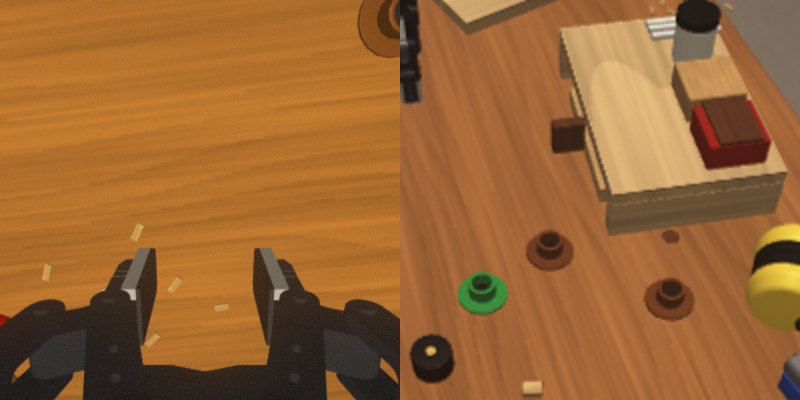

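The tray is under the shelf with the handle protruding. I'll check how flush it is by projecting the expected front rim at home (green), and 8 mm short (red).

```bash
python3 - <<'E'
from h import *
a=cv2.imread('pics/s6.png'); x0,y0,k=300,55,7
z=cv2.resize(a[y0:y0+85,x0:x0+75],None,fx=k,fy=k,interpolation=cv2.INTER_CUBIC)
ys=np.radians(-6.8); R=np.array([[np.cos(ys),-np.sin(ys)],[np.sin(ys),np.cos(ys)]])
for sx,c in ((0,(0,255,0)),(-.008,(0,0,255))):
    P=[[*(np.array([.6687,.1463])+R@[sx,y]),h] for y,h in ((.092,.022),(-.092,.022),(-.092,0),(.092,0))]
    q=((w2pix('s6',P)-[x0,y0]+.5)*k).astype(int); cv2.polylines(z,[q],True,c,1)
cv2.imwrite('pics/c7.png',z)
E
```

```text
(no output)
```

View pics/c7.png

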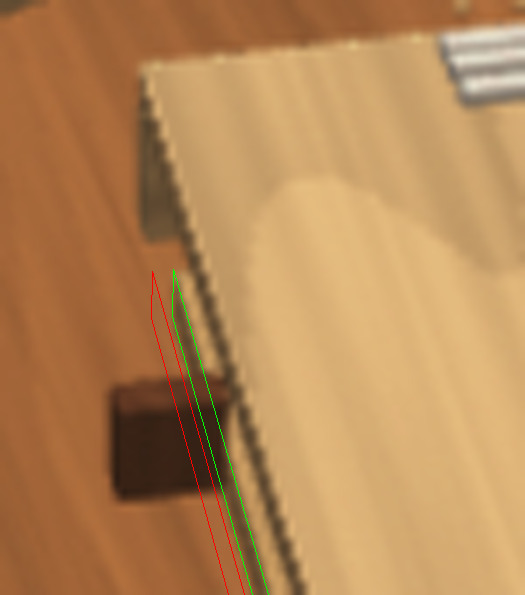

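The front wall lies on the green home line, so the tray is at the stop. Handing in.

```bash
python3 -c "
from plant import job
print(job.finish_job())"
```

```text
the job is handed in; nothing more can be done
None
```

The spanner, steel guide bush and lobed knob are in their bays, the tray is back at its stop under the shelf with only the handle out, and the job is handed in with no verdict returned.

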